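Take the tea ball's drip dish off its hook and turn its lip to the cup

ROBOT

A 6-joint arm with a two-finger parallel gripper is mounted at the origin on a cart in front of the work surface, level with it; the furniture and walls round the work are solid. World frame = base frame: x ahead of the robot, y to its left, z up, the work surface at z = 0. Lengths are in mm, angles in degrees, forces in N, time in s.
With the tool pointing down it reaches from about 350 to 850 mm from the base axis. Payload 8.1 kg.
Tool frame: the origin (TCP) lies between the finger pads; the fingertips stand 22 mm ahead of it and the grasp point (between the pads) lies 3 mm ahead of it; z points along the fingers, y is the direction in which the jaws open and shut (so a half turn about z gives the same grasp; the last joint's range is limited). The gripper opens to 85 mm and grips with 20 to 120 N. Pads are 22 mm wide; open, the fingers measure 114 mm over their backs; the gripper's body (76 mm by 85 mm) begins 54 mm behind the grasp point. The pads swing forward as they close: fully open they stand 13 mm farther back than shut.
Start: joints at [68.789, 7.471, 85.268, -0, 87.261, -4.893], TCP at [168.557, 575.842, 253.292] pointing down, gripper open.
Joint ranges: [-169.43, 169.43], [-51.17, 129.36], [1.28, 143.12], [-76.62, 256.62], [0, 156.53], [-152.29, 152.29]. Speed limits (degrees/s): [136.94, 136.94, 159.86, 180, 180, 180].

INTERFACE

Orientations are given as [roll, pitch, yaw] about the fixed x, y, z axes, in that order (R = Rz(yaw) Ry(pitch) Rx(roll)).
In Python, from bench import r gives the robot as it stands.
- The arm moves only by the tool drive_tool, never from a script. Its argument "moves" is a list of rows, each a list of 2 entries, a list of its own where there are three numbers: the shift along the world's x, y, z in mm, then the turn about the world's z in degrees. A call has exactly 8 rows; each row is the pose to reach, as a shift and turn from the pose commanded when the call began; what a row does not reach only later rows make up. A row lasts 1/12 s, in which the tool goes at most 41.7 mm and 7.16 degrees, less where a joint would pass 70% of its speed; a pose out of reach is approached as far as the arm can. A call with a gripper value outside its range is refused whole. "fingers" is the finger opening in mm, from 0 to 85.4, set as the call begins (left out, the last holds). The fingers move at their own pace and stop on an object; "squeeze" is the grip in N (left out, the last holds). Time passes only in rows, so rows that repeat a pose let the fingers close, or fill a call up. It gives the time, the measured TCP pose, the force and the opening at its end, in the units of the state.
- r.sense(): the state, without advancing time (a new reading comes with each control period).
- r.snapshot(name): name is "scene" or "top" or "wrist"; returns a dict with "pixels" (400x640x3 uint8, red, green, blue), "camera_matrix" (3x3 intrinsics, pixels), "k1" (the pictures are not rectified: a ray, as slopes to the right and down, at radius r is drawn at 1 + k1 r^2 times it, then the intrinsics apply), "xyz" and "orientation" of the camera in the world. Camera axes: x right, y down, z forward; pixel columns grow to the right and rows downward; lengths in mm; the calibration is good to about 2 mm. A picture is of the moment at which its call begins. There is no depth.
- r.hand_in(): hands the job in, once; it reports no verdict.
The state is a dict: "time": time; "joint_pos": joint angles; "qd": joint speeds; "joint_efforts": joint torques, N m; "tool_pos": TCP position; "tcp_rot": TCP orientation; "ft_force": force on the tool from outside, world axes, zero at the start; "wrist_torque": the same for the moment, N m; "finger_gap": finger opening in mm.
Only numpy, scipy, OpenCV 4.12 (cv2) and the standard library are available. Lean on these libraries where they do the work, as an engineer would, in place of code of your own. Each camera call takes 0.05 s, during which the arm holds its last target.

TASK

The blue drip dish with the loose steel tea ball in it hangs on the hook stand: lift it by its wooden grip up and off the hook, carry it over the saucer and turn it about a quarter turn, left or right, until its lip points at the white cup. Keep the dish level all the way so that the ball stays in the middle, and do not shift the cup, the honey jar or the saucer. Finish still holding the dish steady a few centimetres above the saucer, centred over it and not resting on it.

Things in the scene. Friction and masses are not known exactly. Their poses are not given: they have to be found in the camera images.
- dish: Shallow round blue dish, 112 mm across, 26 mm high, 0.15-0.3 kg, with an arched steel handle topped by a wooden grip. Origin: centre of its underside, z up. Its lip (spout with white cheeks) points along its -x. The arch (7 mm wire) spans along y; its level top bar is 95 mm up. It hangs about level, lip away from the post, underside 94 mm above the worktop. Floor rises 18 deg from a flat middle.
- grip (a point): Centre of the upright wooden grip, 126 mm straight above the dish's origin: rounded block 24 mm along the dish's x, 16 mm along its y, 42 mm tall (105 to 147 mm above the origin). Take it from above, fingers closing along the dish's y; the dish then hangs level straight below the fingers and turns with them.
- lip (a point): Tip of the dish's lip, 72 mm from the dish's axis along its -x, 26 mm above its underside.
- tea_ball: Steel tea ball, 28 mm across, 40 g, lying loose in the middle of the dish; it rolls when the dish tilts by more than about 4 degrees or is jerked. Origin: its centre.
- stand: Fixed hook stand: wooden foot 170 x 100 x 14 mm, round post 14 mm thick 95 mm from the hook along the stand's +x, and a flat steel strap 24 mm wide (top 197 mm above the worktop) from the post along -x to the hook. Origin: on the worktop straight below the hook's saddle. The hook's free end points along the stand's -x (roughly towards the robot).
- hook (a point): Lowest point of the hook's V-shaped saddle, in which the arch's top bar lies, 185 mm above the worktop. The upturned tip ends 16 mm further along the stand's -x and 13 mm higher: lift the dish about 35 mm, then draw it along the stand's -x by 60 mm or more to be clear.
- saucer: Round white saucer with a greenish edge, 150 mm across, 17 mm high, on the worktop, loose. Origin: centre of its underside. Behind and above it a wall cabinet hangs 0.46 m over the worktop, beyond about x = 0.6 m: move the arm past in front of it.
- cup: White mug, loose, on one side of the saucer (left or right of it; the honey jar stands on the other side). Body 90 mm across, 96 mm high, handle along its -y. Origin on the worktop, 19.5 mm from the axis of the mug's round body.
- cup_mouth (a point): Centre of the white mug's mouth, on the axis of its round body, 96 mm above the worktop. The lip is to point at it.
- honey_jar: Honey jar with a golden lid, 66 mm across, 90 mm high, loose, on the other side of the saucer. Origin: centre of its underside.

How it is judged (in metres and radians):
On the way:
1. the dish is lifted off the hook: held by the fingers, clear of the stand, the ball still in it (horizontal distance between dish and hook above 0.045 m and contact force between dish and stand below 0.1 N and contact force between dish and the fingers above 0.5 N and height (world z) of dish above 0.03 m and horizontal distance between tea_ball and dish below 0.032 m), for 0.2 s.
At the end, for the whole second after the job is handed in: Held still by the fingers, touching nothing else: dish centre within 30 mm of the saucer's from above, underside 22-130 mm above the worktop, level to 0.12 rad, lip's line passing within 40 mm of the cup mouth's middle; ball at rest within 18 mm of the dish's centre (horizontal distance between dish and saucer below 0.03 m and height (world z) of dish between 0.022 and 0.13 m and x of cup_mouth in the frame of dish below -0.08 m and y of cup_mouth in the frame of dish between -0.04 and 0.04 m and angle between dish's own z axis and vertical below 0.12 rad and horizontal distance between tea_ball and dish below 0.018 m and distance between tea_ball and dish below 0.03 m and linear speed of tea_ball below 0.05 m/s and linear speed of dish below 0.03 m/s and contact force between dish and the fingers above 0.5 N and contact force between dish and saucer below 0.1 N and contact force between dish and stand below 0.1 N and contact force between dish and cup below 0.1 N and contact force between dish and honey_jar below 0.1 N); the arm keeps its last pose, push and grip.
It fails at once if the ball rolls out of the middle of the dish (more than 32 mm from its centre) (horizontal distance between tea_ball and dish above 0.032 m).
It fails at once if the dish is tipped by more than 0.3 rad (angle between dish's own z axis and vertical above 0.3 rad).
It fails at once if the cup is shifted by more than 20 mm or knocked over (distance of cup from where it was at the start of the episode above 0.02 m or angle between cup's own z axis and vertical above 0.4 rad).
It fails at once if the honey jar is shifted by more than 20 mm or knocked over (distance of honey_jar from where it was at the start of the episode above 0.02 m or angle between honey_jar's own z axis and vertical above 0.4 rad).
It fails at once if the saucer is shifted by more than 20 mm (distance of saucer from where it was at the start of the episode above 0.02 m).
It also fails if it takes over 51 s, if anything falls off the work surface, if the arm or the gripper's body presses on something with over 40 N, if the wrist force passes 120 N, or if a joint passes its speed limit or range.

## Working session

There is one attempt and no reset: what is moved stays moved. The work goes in short steps, Python scripts to look and compute and a tool call to move; the robot and the scene stay as the last step left them, time stands still between calls to the robot, and variables do not carry over. Pictures are saved under pics/ and viewed, and the job is handed in when it is done.

Besides the shell and the picture viewer there is one more tool, called after ">>>" as name([rows], argument=value, ...), one row to a line, values as JSON. drive_tool: Moves the arm, as the interface text tells. Its arguments: {"type":"object","properties":{"moves":{"type":"array","items":{"type":"array"}},"fingers":{"type":"number"},"squeeze":{"type":"number"}},"required":["moves"]}

```bash
mkdir -p pics; ls
cat > h.py <<'E'
import numpy as np, cv2, pickle
from scipy.spatial.transform import Rotation as R
from bench import r
def save(n,tag):
    s=r.snapshot(n); cv2.imwrite(f'pics/{tag}.png',s['pixels'][:,:,::-1]); pickle.dump(s,open(f'pics/{tag}.pkl','wb')); return s
def load(tag): return pickle.load(open(f'pics/{tag}.pkl','rb'))
def pose(s):
    return np.array(s['xyz'],float), R.from_euler('xyz',s['orientation'],degrees=True).as_matrix()
def ray(s,u,v):
    K=np.array(s['camera_matrix']); d=np.array([(u-K[0,2])/K[0,0],(v-K[1,2])/K[1,1]]); x=d.copy()
    for _ in range(30): x=d/(1+s['k1']*(x@x))
    p,M=pose(s); return p, M@np.array([x[0],x[1],1])
def at_z(s,u,v,z):
    p,d=ray(s,u,v); return p+d*(z-p[2])/d[2]
def proj(s,X):
    p,M=pose(s); c=M.T@(np.array(X,float)-p); x=c[:2]/c[2]; x=x*(1+s['k1']*(x@x)); K=np.array(s['camera_matrix'])
    return np.array([K[0,0]*x[0]+K[0,2],K[1,1]*x[1]+K[1,2]])
def tri(obs):
    A=np.zeros((3,3));b=np.zeros(3)
    for s,u,v in obs:
        p,d=ray(s,u,v); d=d/np.linalg.norm(d); P=np.eye(3)-np.outer(d,d); A+=P; b+=P@p
    X=np.linalg.solve(A,b); return X
E
python3 - <<'E'
from h import *
for n in ['scene','top','wrist']:
    s=save(n,n+'0'); print(n,s['camera_matrix'],s['k1'],s['xyz'],s['orientation'])
print(r.sense())
E
```

```text
pics
scene [[374.81664138   0.         316.64443419]
 [  0.         374.81664138 197.44009496]
 [  0.           0.           1.        ]] -0.020372416665934014 [ 111.91959731 -538.48024592  774.53717732] [-136.3546502    -0.79243419  -33.09768534]
top [[363.69226556   0.         318.1827116 ]
 [  0.         363.69226556 193.37878836]
 [  0.           0.           1.        ]] -0.05467779770217086 [ 311.54968656  -39.06164001 1018.16483377] [-171.12840821   -0.41704783  -88.39889934]
wrist [[323.34953102   0.         314.85636217]
 [  0.         323.34953102 199.50038758]
 [  0.           0.           1.        ]] -0.052740410958383374 [101.8353159  594.31902588 372.27236848] [1.64081503e+02 1.68078369e-02 7.36942194e+01]
{'time': 0.15, 'joint_pos': array([ 6.87901169e+01,  7.50576832e+00,  8.53151518e+01,  3.95293232e-04,
        8.72623639e+01, -4.89308117e+00]), 'qd': array([-0.03546365, -0.05840583, -0.22494222, -0.01363654,  0.01268174,
       -0.03941742]), 'joint_efforts': array([ 1.43880323e-03, -5.70066369e+01, -5.01155448e+01, -2.68331787e-04,
        9.56353935e-03,  9.57799284e-05]), 'tool_pos': array([168.40151066, 575.46988343, 252.47717301]), 'tcp_rot': array([-1.79917053e+02, -7.49722091e-03,  1.63683174e+02]), 'ft_force': array([-0.48999414,  0.32927824, -0.85722321]), 'wrist_torque': array([-0.01052242,  0.01123092, -0.00406074]), 'finger_gap': 85.43874875209724}
```

View pics/scene0.png

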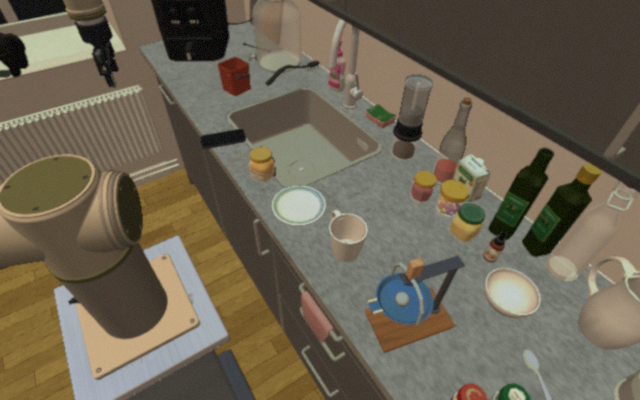

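View pics/top0.png

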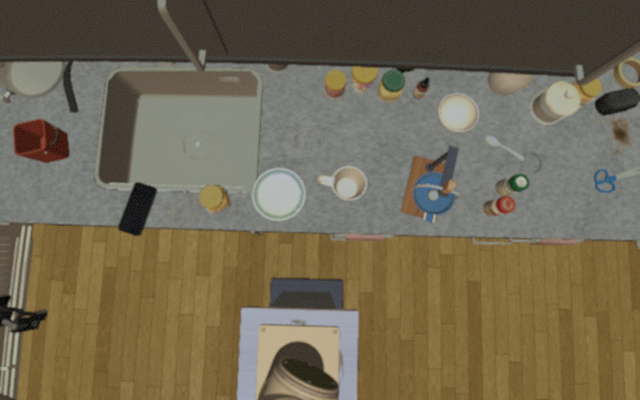

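View pics/wrist0.png

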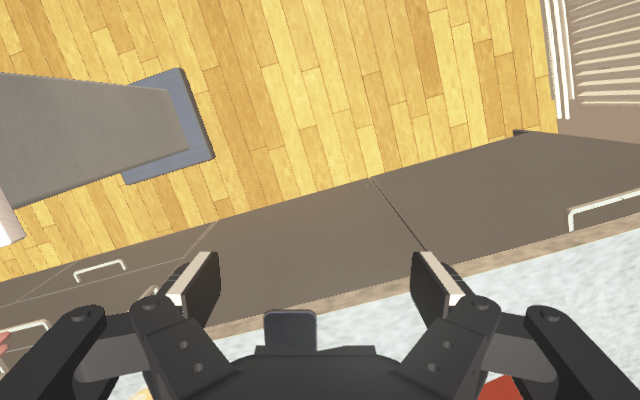

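The scene picture shows the dish at about (404,300) on its stand, the cup at (348,237), the saucer at (299,204) and the honey jar at (262,163). In the top picture they're at (433,193), (349,183), (278,194) and (213,198). The wrist camera doesn't see them yet, so I'll enlarge the other two.

Run:
```python
import cv2
a=cv2.imread('pics/top0.png')[140:240,180:480]; 
def g(img,x0,y0,k,step,n):
    o=cv2.resize(img,None,fx=k,fy=k,interpolation=cv2.INTER_CUBIC)
    h,w=img.shape[:2]
    for x in range(0,w,step):
        cv2.line(o,(x*k,0),(x*k,5),(0,0,255),1); cv2.putText(o,str(x0+x),(x*k,16),0,.4,(0,0,255),1)
    for y in range(0,h,step):
        cv2.line(o,(0,y*k),(5,y*k),(0,0,255),1); cv2.putText(o,str(y0+y),(6,y*k+4),0,.4,(0,0,255),1)
    cv2.imwrite(n,o)
T=cv2.imread('pics/top0.png');S=cv2.imread('pics/scene0.png')
g(T[140:230,390:480],390,140,6,10,'pics/t_st.png')
g(T[150:230,190:380],190,150,4,10,'pics/t_sc.png')
g(S[245:355,350:480],350,245,5,10,'pics/s_st.png')
g(S[140:270,230:380],230,140,4,10,'pics/s_sc.png')
```

```text
(no output)
```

View pics/t_st.png

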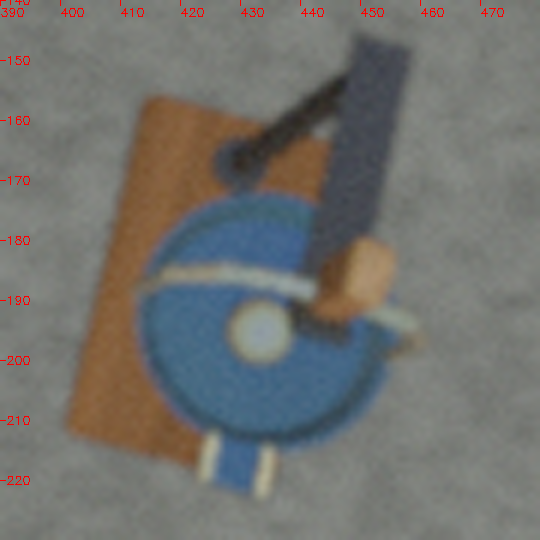

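View pics/t_sc.png

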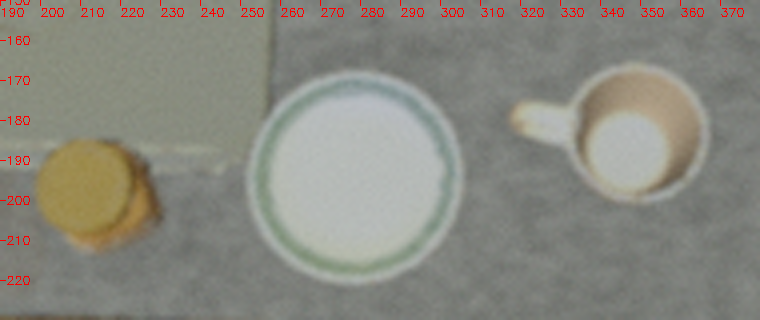

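View pics/s_st.png

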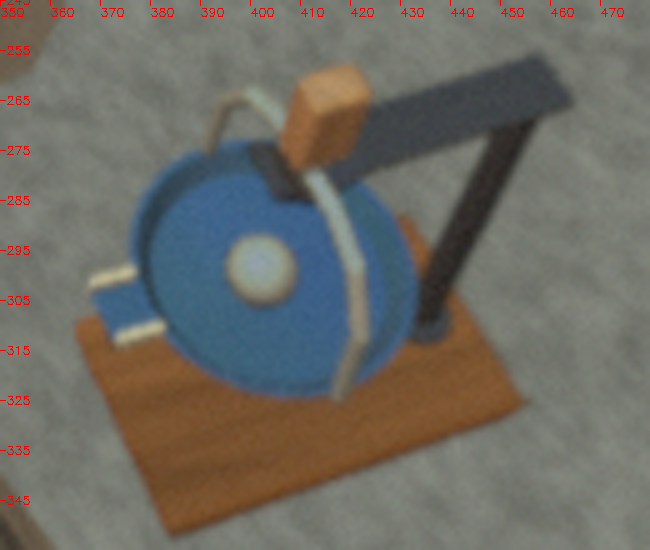

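View pics/s_sc.png

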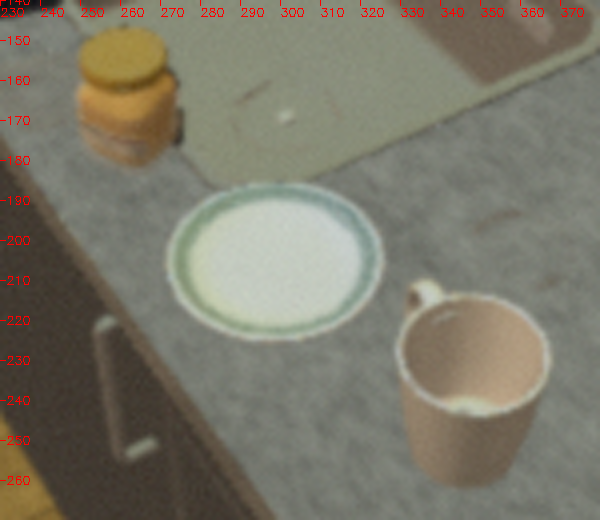

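Run:
```python
from h import *
np.set_printoptions(precision=1,suppress=True)
T=load('top0');S=load('scene0')
print('griptop tri',tri([(T,450.5,185),(S,415.5,261)]), at_z(T,450.5,185,241),at_z(S,415.5,261,241))
print('foot T',at_z(T,414.5,156,14),at_z(T,401,211.5,14)); 
print('foot S',at_z(S,366.5,309.5,14),at_z(S,384.5,350,14),at_z(S,455,325,14))
print('strap far end', at_z(T,448.5,146,197),at_z(T,458.5,148,197))
print('strap S', at_z(S,456.5,255,197),at_z(S,463,265,197))
print('ball',at_z(T,433.3,195.3,114),at_z(S,402.5,299,114),tri([(T,433.3,195.3),(S,402.5,299)]))
print('lip T',at_z(T,425,220,120),at_z(T,433.5,222,120),' S',at_z(S,367.5,301,120),at_z(S,373,313,120))
print('rim T ell', at_z(T,412.5,195,120),at_z(T,455,195,120))
print('saucer', at_z(T,278.8,193.6,17), at_z(S,299,205,17))
print('cup', at_z(T,350,182,96), at_z(S,346.5,228.5,96))
print('jar', at_z(T,211.5,196.5,90), at_z(S,260.5,153.5,90))
# arch ends
```

```text
griptop tri [ 459.5 -331.1  238.5] [ 460.  -330.8  241. ] [ 456.6 -331.6  241. ]
foot T [ 584.5 -314.2   14. ] [ 424.1 -274.    14. ]
foot S [ 423.9 -279.    14. ] [ 399.5 -368.9   14. ] [ 561.  -410.2   14. ]
strap far end [ 561.8 -345.5  197. ] [ 557.8 -369.4  197. ]
strap S [ 559.6 -346.5  197. ] [ 552.8 -368.5  197. ]
ball [ 456.4 -333.4  114. ] [ 455.7 -333.9  114. ] [ 456.4 -333.6  113.1]
lip T [ 392.6 -309.3  120. ] [ 388.1 -330.7  120. ]  S [ 393.  -302.4  120. ] [ 386.3 -327.4  120. ]
rim T ell [ 454.6 -278.6  120. ] [ 457.8 -387.1  120. ]
saucer [464.2  67.7  17. ] [458.8  63.   17. ]
cup [ 487.7 -123.    96. ] [ 477.4 -122.    96. ]
jar [440.4 233.8  90. ] [435.9 232.8  90. ]
```

Estimates so far: the grip is at about (458,-332), and the dish and stand yaw is about -13°. The saucer is at about (461,65) and the cup at about (482,-122). The lip therefore turns about +109°, so I grasp at tool yaw -13°, which keeps joint 6 in range at the end. I'll move around to above the grip in an arc.

>>> drive_tool([
  [[14,-12,6],-4],
  [[42,-35,12],-10],
  [[70,-58,18],-16],
  [[98,-81,24],-22],
  [[126,-105,30],-28],
  [[154,-130,36],-34],
  [[182,-156,42],-40],
  [[208,-184,47],-46],
], fingers=60, squeeze=50)

```text
time: 0.82
tool_pos: [377.7, 390.5, 300.5]
tcp_rot: [180.0, -0.0, 117.4]
ft_force: [0.9, 0.7, 0.4]
finger_gap: 59.9
```

>>> drive_tool([
  [[20,-30,0],-6],
  [[36,-62,0],-12],
  [[50,-95,0],-18],
  [[62,-129,0],-24],
  [[72,-163,0],-30],
  [[80,-197,0],-36],
  [[86,-232,0],-42],
  [[90,-267,0],-48],
])

```text
time: 1.48
tool_pos: [466.6, 123.1, 300.0]
tcp_rot: [-180.0, 0.0, 69.4]
ft_force: [0.5, -0.3, 0.2]
finger_gap: 60.1
```

>>> drive_tool([
  [[0,-35,0],-6],
  [[0,-70,0],-12],
  [[0,-105,0],-18],
  [[0,-140,0],-24],
  [[-3,-175,0],-30],
  [[-6,-210,0],-36],
  [[-9,-245,0],-42],
  [[-12,-280,0],-48],
])

```text
time: 2.15
tool_pos: [453.9, -156.8, 300.1]
tcp_rot: [-180.0, 0.0, 21.4]
ft_force: [0.8, -0.1, -0.4]
finger_gap: 60.1
```

Run:
```python
from h import *
print({k:np.round(v,1) for k,v in r.sense().items()})
save('wrist','w1')
```

```text
{'time': np.float64(2.2), 'joint_pos': array([-25.2, -12.2,  99.6,   0. ,  92.7,  43.4]), 'qd': array([-48.2,  14.8, -12.6,   0.1,  -2.4,  23.6]), 'joint_efforts': array([  4.7, -42. , -49. ,  -0.2,   0.4,  -0.9]), 'tool_pos': array([ 453.9, -156.8,  300.1]), 'tcp_rot': array([-180. ,    0. ,   21.4]), 'ft_force': array([ 0.8, -0.1, -0.4]), 'wrist_torque': array([ 0. , -0.1, -0. ]), 'finger_gap': np.float64(60.1)}
```

View pics/w1.png

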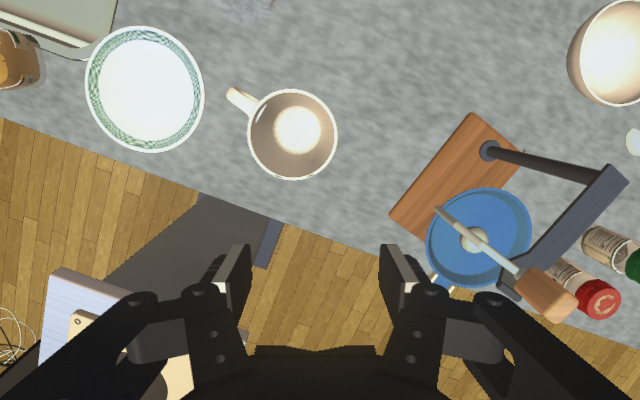

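The wrist view at (454,-157) shows the saucer centre near (144,89), the cup mouth near (292,134), and the dish with its grip near (545,295). I'll move on to above the grip.

>>> drive_tool([
  [[0,-32,0],-6],
  [[0,-62,0],-12],
  [[1,-90,0],-18],
  [[2,-115,0],-24],
  [[2,-137,0],-29],
  [[3,-155,0],-33],
  [[4,-168,0],-34.5],
  [[4,-175,0],-34.5],
])

```text
time: 2.87
tool_pos: [458.4, -331.3, 299.7]
tcp_rot: [-180.0, 0.0, -12.9]
ft_force: [0.8, -0.2, 0.7]
finger_gap: 59.9
```

Run:
```python
from h import *
np.set_printoptions(precision=1,suppress=True)
W=load('w1'); 
print('saucer',at_z(W,144.5,89,17),'cup',at_z(W,292,134,96))
s=save('wrist','w2'); x=r.sense(); print(x['tool_pos'],x['tcp_rot'],x['qd'],x['joint_pos'],s['xyz'],s['orientation'])
```

```text
saucer [466.   68.1  17. ] cup [ 487.3 -120.    96. ]
[ 458.3 -331.6  299.8] [180.    0.  -12.8] [ 1.6 -1.4  1.3  0.2  0.2  0.7] [-41.1   1.3  86.9  -0.   91.8  61.7] [ 526.5 -347.7  419.6] [ 164.     0.1 -102.9]
```

View pics/w2.png

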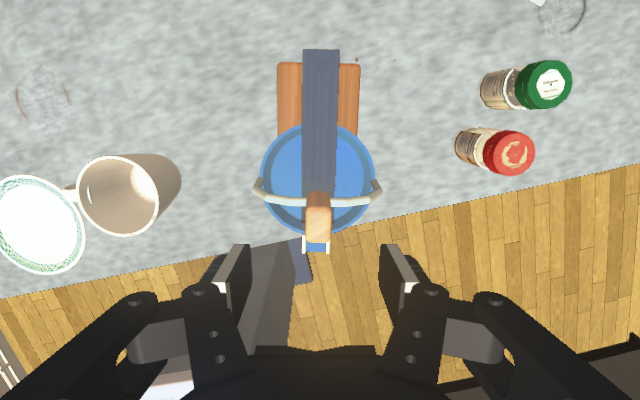

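The grip top is near (318,224), between the jaws whose middle is about column 315. The strap runs almost straight up the picture. I'll enlarge it.

Run:
```python
import cv2
a=cv2.imread('pics/w2.png')[170:260,240:400]; k=5
o=cv2.resize(a,None,fx=k,fy=k,interpolation=cv2.INTER_CUBIC)
for x in range(0,160,10): cv2.putText(o,str(240+x),(x*k,10),0,.35,(0,0,255),1); cv2.line(o,(x*k,12),(x*k,18),(0,0,255),1)
for y in range(0,90,10): cv2.putText(o,str(170+y),(6,y*k+4),0,.35,(0,0,255),1); cv2.line(o,(0,y*k),(5,y*k),(0,0,255),1)
cv2.imwrite('pics/w2c.png',o)
```

```text
(no output)
```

View pics/w2c.png

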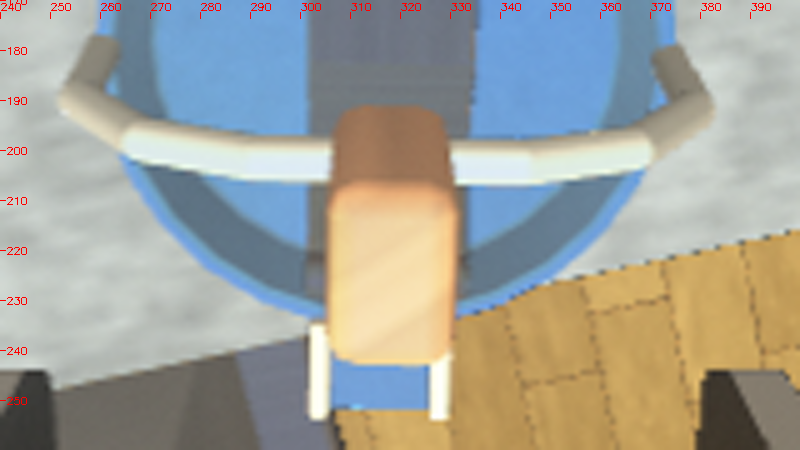

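Run:
```python
from h import *
np.set_printoptions(precision=1,suppress=True)
W=load('w2');T=load('top0');S=load('scene0')
print('griptop',at_z(W,316.8,224.5,241),'corners',at_z(W,303.8,224,241),at_z(W,330,224,241))
for z in (150,170):
  a=at_z(W,252,189,z);b=at_z(W,381,192,z); d=a-b; print('arch',a,b,(a+b)/2,np.degrees(np.arctan2(d[1],d[0]))-90,np.linalg.norm(d))
a=at_z(W,303,253.5,120);b=at_z(W,328.5,253.5,120);print('lip',(a+b)/2,np.degrees(np.arctan2(*(a-b)[1::-1]))-90)
a=at_z(W,300.5,205,189);b=at_z(W,332,206,189);print('strap edges hook',a,b)
a=(at_z(W,303,52,197)+at_z(W,339,52,197))/2;print('strap end',a)
print('saucer,cup', at_z(W,35,224,17),at_z(W,118,196,96))
```

```text
griptop [ 461.6 -333.7  241. ] corners [ 463.6 -326.4  241. ] [ 460.2 -341.4  241. ]
arch [ 472.6 -279.4  150. ] [ 445.3 -387.3  150. ] [ 458.9 -333.3  150. ] -14.201412120929646 111.2660922629467
arch [ 476.6 -284.5  170. ] [ 451.3 -384.3  170. ] [ 464.  -334.4  170. ] -14.20141212092966 103.01279462989228
lip [ 387.3 -316.3  120. ] -12.81013040146442
strap edges hook [ 460.5 -321.2  189. ] [ 454.5 -344.   189. ]
strap end [ 559.3 -358.8  197. ]
saucer,cup [466.1  65.1  17. ] [ 486.5 -123.9   96. ]
```

>>> drive_tool([
  [[1,-1,-6],-0.7],
  [[2.5,-2,-18],-0.7],
  [[2.5,-2,-32],-0.7],
  [[2.5,-2,-46],-0.7],
  [[2.5,-2,-59],-0.7],
  [[2.5,-2,-68],-0.7],
  [[2.5,-2,-72],-0.7],
  [[2.5,-2,-73],-0.7],
])

```text
time: 3.58
tool_pos: [460.7, -331.4, 225.9]
tcp_rot: [-179.9, 0.1, -13.5]
ft_force: [-0.1, 1.2, -0.3]
finger_gap: 60.2
```

Run:
```python
from h import *
np.set_printoptions(precision=1,suppress=True)
s=save('wrist','w3'); x=r.sense(); print(x['tool_pos'],x['tcp_rot'],x['ft_force'])
print('tcp proj',proj(s,x['tool_pos']))
```

```text
[ 461.  -331.8  226.7] [-180.     0.   -13.5] [-0.6  0.9  0.7]
tcp proj [314.1 282.1]
```

View pics/w3.png

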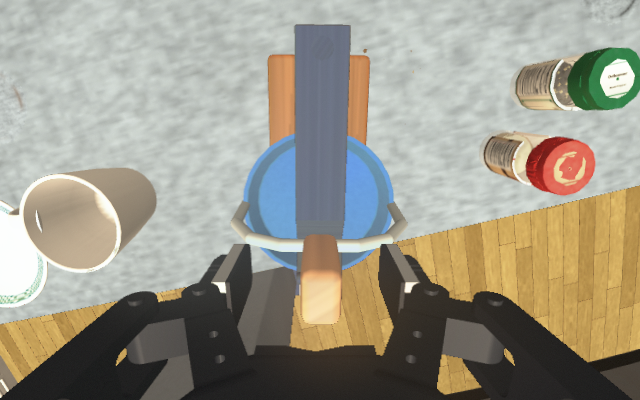

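The grip top spans columns 301 to 341, so its centre at 321 is about 2.5 mm right of the jaw middle at 315. I'll shift by -y and then close.

Run:
```python
from h import *
np.set_printoptions(precision=1,suppress=True)
import cv2
s=load('w3')
print(at_z(s,321,294,241), at_z(s,301,294,241),at_z(s,341,294,241),at_z(s,240,228,165),at_z(s,407,228,165))
a=cv2.imread('pics/w3.png')[220:340,240:400];cv2.imwrite('pics/w3c.png',cv2.resize(a,None,fx=5,fy=5,interpolation=cv2.INTER_CUBIC))
```

```text
[ 463.7 -335.1  241. ] [ 465.4 -327.9  241. ] [ 462.  -342.3  241. ] [ 471.5 -288.4  165. ] [ 448.3 -385.7  165. ]
```

View pics/w3c.png

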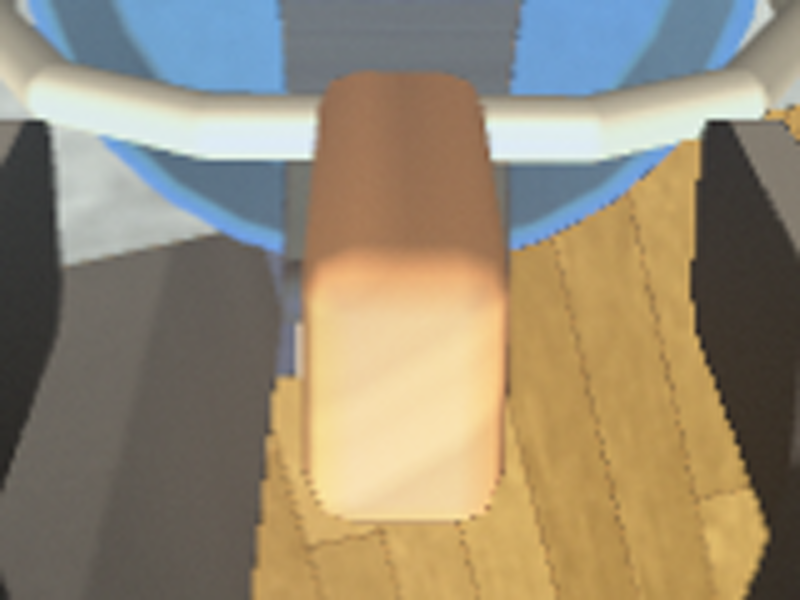

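>>> drive_tool([
  [[0.5,-1.3,0],0],
  [[1,-2.6,0],0],
  [[1,-2.6,0],0],
  [[1,-2.6,0],0],
  [[1,-2.6,0],0],
  [[1,-2.6,0],0],
  [[1,-2.6,0],0],
  [[1,-2.6,0],0],
], fingers=26, squeeze=40)

```text
time: 4.3
tool_pos: [462.0, -334.7, 227.3]
tcp_rot: [-180.0, 0.0, -13.5]
ft_force: [0.4, -0.2, -0.1]
finger_gap: 26.1
```

Run:
```python
from h import *
np.set_printoptions(precision=1,suppress=True)
s=save('wrist','w4'); x=r.sense(); print(x['tool_pos'],x['tcp_rot'],x['ft_force'],x['finger_gap'])
a=cv2.imread('pics/w4.png')[210:340,235:395];cv2.imwrite('pics/w4c.png',cv2.resize(a,None,fx=4,fy=4,interpolation=cv2.INTER_CUBIC))
```

```text
[ 462.  -334.8  227.3] [-180.     0.   -13.5] [ 0.   0.2 -0.3] 25.877696736817885
```

View pics/w4c.png

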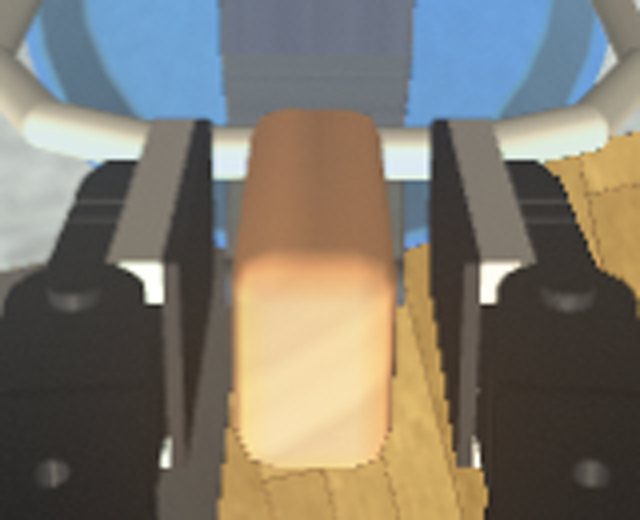

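The pads are symmetric about the grip to within about 0.7 mm, so I'm closing now.

>>> drive_tool([
  [[0,0.6,0],0],
  [[0,0.6,0],0],
  [[0,0.6,0],0],
  [[0,0.6,0],0],
  [[0,0.6,0],0],
  [[0,0.6,0],0],
  [[0,0.6,0],0],
  [[0,0.6,0],0],
], fingers=10, squeeze=50)

```text
time: 5.02
tool_pos: [462.1, -334.1, 227.4]
tcp_rot: [180.0, -0.0, -13.5]
ft_force: [-0.7, -0.4, 1.7]
finger_gap: 15.3
```

>>> drive_tool([
  [[0,0,0.5],0],
  [[0,0,1],0],
  [[0,0,2],0],
  [[0,0,3],0],
  [[0,0,4],0],
  [[0,0,5],0],
  [[0,0,5.5],0],
  [[0,0,6],0],
])

```text
time: 5.68
tool_pos: [462.1, -334.2, 233.4]
tcp_rot: [-180.0, -0.0, -13.5]
ft_force: [0.1, 0.6, -1.8]
finger_gap: 15.4
```

Run:
```python
from h import *
np.set_printoptions(precision=1,suppress=True)
s=save('wrist','w5');s=save('scene','s5'); x=r.sense(); print(x['tool_pos'],x['tcp_rot'],x['ft_force'],x['wrist_torque'],x['finger_gap'])
a=cv2.imread('pics/s5.png')[220:370,340:500];cv2.imwrite('pics/s5c.png',cv2.resize(a,None,fx=4,fy=4,interpolation=cv2.INTER_CUBIC))
```

```text
[ 462.1 -334.2  233.4] [180.   -0.  -13.5] [-0.2 -0.3 -2.5] [-0.  -0.1 -0. ] 15.653453699507502
```

View pics/w5.png

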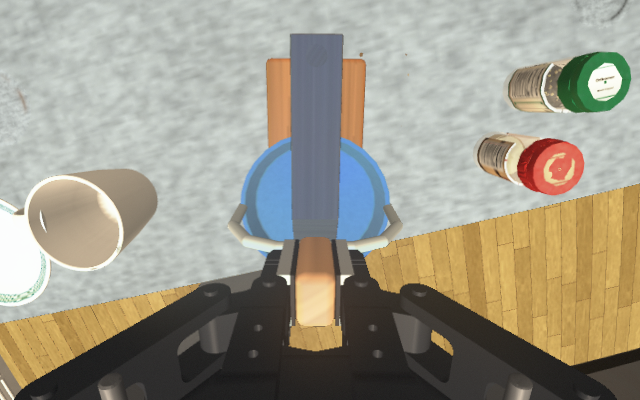

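View pics/s5c.png

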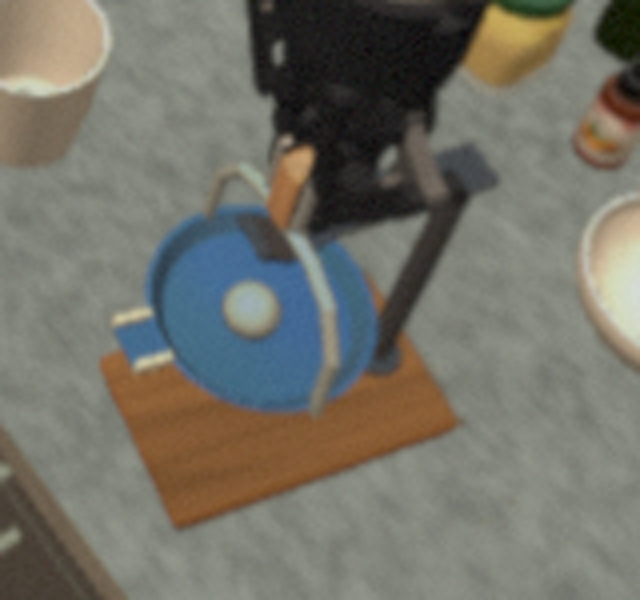

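The fingers hold the grip at an opening of 15.5 mm with a load of about 2.5 N. The dish is level with the ball in its middle, at about (250,308) in the scene crop. I'll lift it smoothly.

>>> drive_tool([
  [[0,0,2],0],
  [[0,0,5],0],
  [[0,0,10],0],
  [[0,0,16],0],
  [[0,0,22],0],
  [[0,0,28],0],
  [[0,0,31],0],
  [[0,0,32],0],
], squeeze=60)

```text
time: 6.45
tool_pos: [462.4, -334.5, 266.6]
tcp_rot: [180.0, -0.1, -13.5]
ft_force: [-0.1, 0.3, -2.2]
finger_gap: 15.3
```

Run:
```python
from h import *
np.set_printoptions(precision=1,suppress=True)
s=save('wrist','w6');s=save('scene','s6'); x=r.sense(); print(x['tool_pos'],x['tcp_rot'],x['ft_force'],x['wrist_torque'],x['finger_gap'])
a=cv2.imread('pics/s6.png')[200:350,340:500];b=cv2.imread('pics/w6.png')[100:340,200:440]
cv2.imwrite('pics/s6c.png',np.hstack([cv2.resize(a,(427,400)),cv2.resize(b,(373,400))]))
```

```text
[ 462.2 -334.3  265.7] [180.   -0.  -13.5] [-0.5 -0.2 -2.7] [-0.  -0.1  0. ] 15.278239959394371
```

View pics/s6c.png

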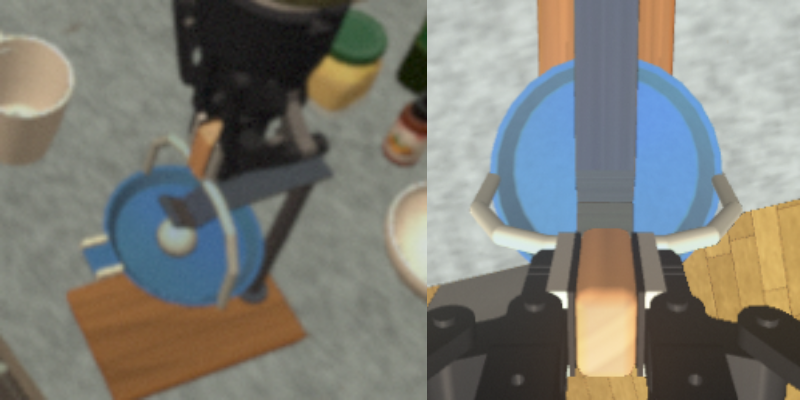

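The arch is clear above the hook and the ball is still centred. I'll draw it off along the stand's -x and carry on in one smooth curve.

>>> drive_tool([
  [[-1.9,0.5,0],0],
  [[-5.8,1.5,0],0],
  [[-11.6,3,0],0],
  [[-19.4,4.9,0],0],
  [[-28.1,7.1,0],0],
  [[-36.8,9.3,0],0],
  [[-45.5,11.6,0],0],
  [[-54.3,13.8,0],0],
])

```text
time: 7.22
tool_pos: [406.7, -320.1, 265.4]
tcp_rot: [180.0, -0.0, -13.5]
ft_force: [0.4, -1.5, -2.1]
finger_gap: 15.5
```

>>> drive_tool([
  [[-7,3,0],0],
  [[-12,7,0],0.5],
  [[-15,13,1],1.5],
  [[-16,21,2],3],
  [[-16,31,4],5],
  [[-15,42,6],7.5],
  [[-13,54,8],10.5],
  [[-10,67,9],14],
])

```text
time: 7.88
tool_pos: [398.1, -252.2, 274.8]
tcp_rot: [180.0, -0.0, 0.8]
ft_force: [-1.0, 0.3, -2.4]
finger_gap: 15.4
```

>>> drive_tool([
  [[3,13,0.5],4],
  [[6,26,1],8],
  [[9,39,1],12],
  [[12,52,1],16],
  [[15,65,1],20],
  [[18,78,1],24],
  [[21,91,1],28],
  [[24,104,1],32],
])

```text
time: 8.55
tool_pos: [422.0, -147.8, 275.6]
tcp_rot: [180.0, -0.0, 32.8]
ft_force: [0.3, -0.3, -2.3]
finger_gap: 15.3
```

>>> drive_tool([
  [[3,13,0],4],
  [[6,26,0],8],
  [[9,39,0],12],
  [[12,52,0],16],
  [[15,65,0],20],
  [[18,78,0],24],
  [[21,91,0],28],
  [[24,104,0],32],
])

```text
time: 9.22
tool_pos: [445.8, -43.8, 275.6]
tcp_rot: [180.0, -0.0, 64.8]
ft_force: [0.9, 0.6, -2.4]
finger_gap: 15.4
```

>>> drive_tool([
  [[3,13,0],4],
  [[6,26,0],8],
  [[9,39,0],12],
  [[11,51,0],16],
  [[13,62,0],19.5],
  [[14.5,72,0],22.5],
  [[15.5,80,0],25],
  [[16,86,0],27],
])

```text
time: 9.88
tool_pos: [461.6, 42.2, 275.5]
tcp_rot: [180.0, -0.0, 91.8]
ft_force: [0.3, 0.2, -2.0]
finger_gap: 15.5
```

>>> drive_tool([
  [[0.5,5,0],1.5],
  [[1,9,0],3],
  [[1.5,12,0],4],
  [[2,14,0],4.5],
  [[2,15,0],5],
  [[2,15.5,0],5],
  [[2,16,0],5],
  [[2,16,0],5],
])

```text
time: 10.55
tool_pos: [463.8, 56.5, 275.3]
tcp_rot: [180.0, 0.0, 96.4]
ft_force: [-0.1, 0.8, -1.7]
finger_gap: 15.3
```

Run:
```python
from h import *
np.set_printoptions(precision=1,suppress=True)
for n in ['scene','top','wrist']: save(n,n[0]+'7')
x=r.sense(); print(x['tool_pos'],x['tcp_rot'],x['ft_force'],x['wrist_torque'],x['finger_gap'],x['joint_pos'])
a=cv2.imread('pics/s7.png')[120:270,230:390];b=cv2.imread('pics/t7.png')[130:250,200:380]
cv2.imwrite('pics/st7.png',np.hstack([cv2.resize(a,(400,375)),cv2.resize(b,(400,267)).copy() if 0 else cv2.resize(b,(400,375))]))
```

```text
[463.8  56.5 275.3] [-180.     0.    96.5] [ 0.  -0.6 -2.9] [0.1 0.  0.1] 15.37775132446239 [  0.7 -14.  103.7  -0.   90.4  -5.8]
```

View pics/st7.png

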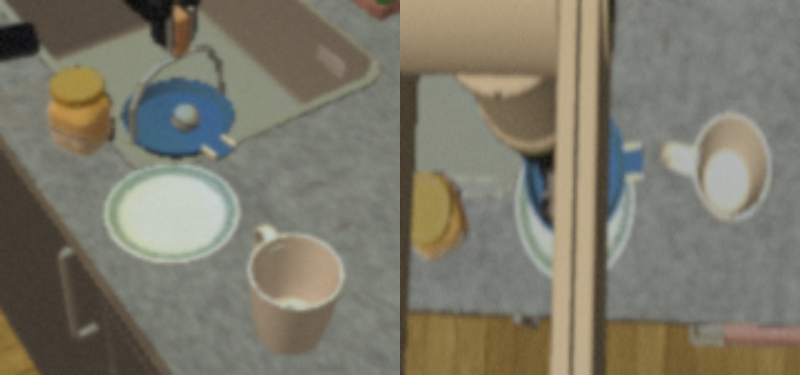

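View pics/w7.png

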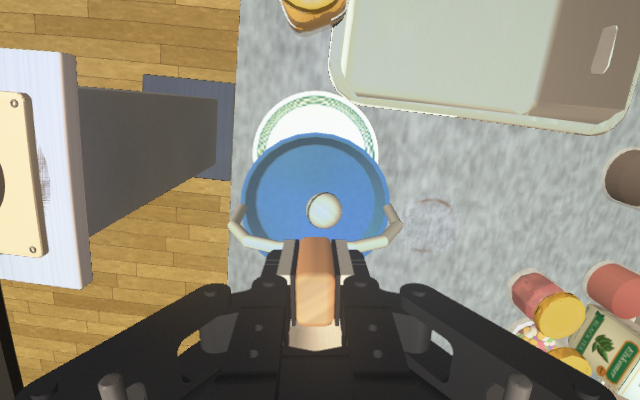

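The dish hangs level beside the saucer. In the wrist view the ball is at about (324,210), a few millimetres right of the dish's centre line. The cup, jar and saucer are unmoved. Next I'll check the offsets numerically.

```bash
python3 - <<'E'
from h import *
np.set_printoptions(precision=1,suppress=True)
W=load('w7');S=load('s7');T=load('t7')
z0=275.3-227.3+94
print('ball W',at_z(W,324.5,210,z0+19),'ball S',at_z(S,230+185*.4,120+116*.4,z0+19))
print('tri ball',tri([(W,324.5,210),(S,304,166.4)]))
print('rim sides',at_z(W,242,200,z0+26),at_z(W,390.5,200,z0+26))
a=at_z(W,229,223,z0+60);b=at_z(W,402,223,z0+60);print('arch',(a+b)/2,a,b)
print('grip top',at_z(W,317,308,z0+147))
print('lip S',at_z(S,230+.4*209,120+.4*151,z0+26),at_z(S,230+.4*234,120+.4*139,z0+26))
print('lip T',at_z(T,200+.45*643,130+.32*146,z0+26),at_z(T,200+.45*643,130+.32*180,z0+26))
print('cup T',at_z(T,200+.45*732,130+.32*166,96))
print('saucer W',at_z(W,252.5,143,17),at_z(W,379,143,17),at_z(W,315.5,91.5,17))
print('cup S',at_z(S,230+.4*296,120+.4*271,96),'saucer S',at_z(S,230+.4*172,120+.4*212,17))
E
python3 - <<'E'
import cv2
a=cv2.imread('pics/w7.png')[120:260,220:410]
cv2.imwrite('pics/w7c.png',cv2.resize(a,None,fx=4,fy=4,interpolation=cv2.INTER_CUBIC))
E
```

```text
ball W [471.9  51.3 161. ] ball S [469.9  52.  161. ]
tri ball [470.9  51.8 161. ]
rim sides [410.5  54.3 168. ] [518.6  66.5 168. ]
arch [464.6  54.9 202. ] [409.8  48.7 202. ] [519.3  61.1 202. ]
grip top [465.2  52.3 289. ]
lip S [458.9  -8.4 168. ] [487.9  -7.3 168. ]
lip T [ 497.3 -454.8  168. ] [ 470.5 -453.5  168. ]
cup T [ 499.2 -598.4   96. ]
saucer W [388.7  77.8  17. ] [534.8  94.3  17. ] [455.  142.7  17. ]
cup S [ 481.3 -124.1   96. ] saucer S [458.8  64.   17. ]
```

View pics/w7c.png

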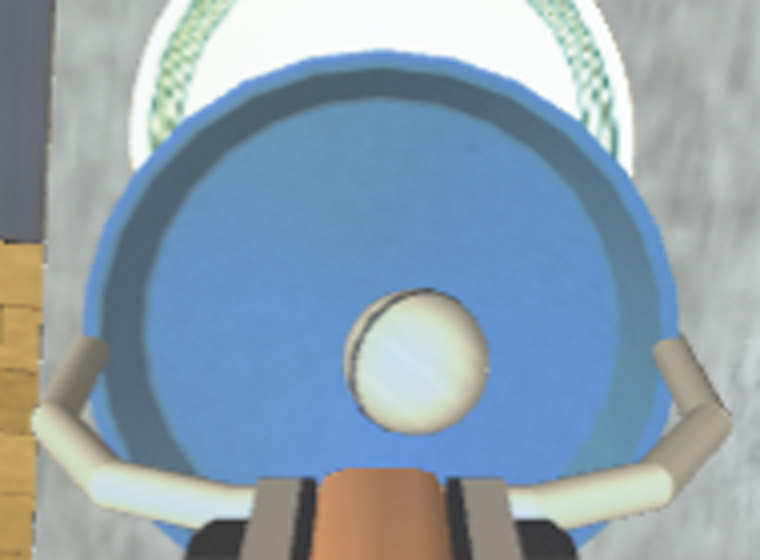

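The ball is about 8 mm off centre, against a limit of 18. I'll lower and centre the dish gently, with the underside going to about 58 mm.

>>> drive_tool([
  [[0,0.5,-1],0],
  [[0,1,-3],0],
  [[0,2,-6],0],
  [[0,3,-10.5],0],
  [[0,4,-16],0],
  [[0,5,-22],0],
  [[0,6,-28],0],
  [[0,7,-34],0],
])

```text
time: 11.37
tool_pos: [463.5, 63.8, 240.3]
tcp_rot: [-180.0, -0.0, 96.5]
ft_force: [0.2, -0.1, -2.6]
finger_gap: 15.4
```

>>> drive_tool([
  [[0,8,-40],0],
  [[0,8.8,-46],0],
  [[0,9.5,-52],0],
  [[0,10,-57],0],
  [[0,10.5,-61],0],
  [[0,10.5,-64],0],
  [[0,10.5,-66],0],
  [[0,10.5,-67],0],
])

```text
time: 12.03
tool_pos: [464.2, 74.0, 174.8]
tcp_rot: [179.9, 0.0, 96.5]
ft_force: [1.0, 0.6, -2.9]
finger_gap: 15.4
```

Run:
```python
from h import *
np.set_printoptions(precision=1,suppress=True)
for n in ['scene','top','wrist']: save(n,n[0]+'8')
x=r.sense(); print(x['time'],x['tool_pos'],x['tcp_rot'],x['ft_force'],x['wrist_torque'],x['finger_gap'],x['joint_pos'])
```

```text
12.1833 [464.   74.1 174.7] [180.    0.   96.5] [-0.4 -0.3 -3.1] [ 0.  -0.1 -0. ] 15.496095682112108 [  2.8 -10.2 111.    0.   79.2  -3.7]
```

My second call's shift was relative to the first, so I went 7 mm too far in y and 12 mm too low. The underside is at about 41 mm, still clear of the saucer. I'll ease back.

>>> drive_tool([
  [[0,-0.3,0.7],0],
  [[0,-1,2],0],
  [[0,-2,4],0],
  [[0,-3.3,6],0],
  [[0,-4.7,8],0],
  [[0,-6,10],0],
  [[0,-6.7,11],0],
  [[0,-7,11.5],0],
])

```text
time: 12.85
tool_pos: [463.9, 67.0, 186.1]
tcp_rot: [180.0, 0.0, 96.5]
ft_force: [-0.7, 0.4, -2.9]
finger_gap: 15.4
```

>>> drive_tool([
  [[0,0,0],0],
  [[0,0,0],0],
  [[0,0,0],0],
  [[0,0,0],0],
  [[0,0,0],0],
  [[0,0,0],0],
  [[0,0,0],0],
  [[0,0,0],0],
])

```text
time: 13.52
tool_pos: [463.7, 67.2, 185.8]
tcp_rot: [-180.0, 0.0, 96.5]
ft_force: [0.1, 0.1, -2.1]
finger_gap: 15.1
```

Run:
```python
from h import *
np.set_printoptions(precision=1,suppress=True)
for n in ['scene','top','wrist']: save(n,n[0]+'9')
x=r.sense(); print(x['time'],x['tool_pos'],x['tcp_rot'],x['ft_force'],x['wrist_torque'],x['finger_gap'])
a=cv2.imread('pics/s9.png')[130:270,230:390];b=cv2.imread('pics/w9.png')[60:270,200:440]
def f(a,k,x0,y0):
    o=cv2.resize(a,None,fx=k,fy=k,interpolation=cv2.INTER_CUBIC)
    for i in range(0,a.shape[1],20): cv2.putText(o,str(x0+i),(int(i*k),10),0,.35,(0,0,255),1);cv2.line(o,(int(i*k),12),(int(i*k),17),(0,0,255))
    for i in range(0,a.shape[0],20): cv2.putText(o,str(y0+i),(6,int(i*k)+4),0,.35,(0,0,255),1);cv2.line(o,(0,int(i*k)),(5,int(i*k)),(0,0,255))
    return o
cv2.imwrite('pics/s9c.png',f(a,4,230,130));cv2.imwrite('pics/w9c.png',f(b,2.8,200,60))
c=cv2.imread('pics/t9.png')[130:250,200:390];cv2.imwrite('pics/t9c.png',f(c,4,200,130))
```

```text
13.6667 [463.8  67.2 185.8] [-180.    -0.    96.5] [ 0.5 -0.9 -2.7] [-0. -0. -0.] 15.297332986966127
```

View pics/s9c.png

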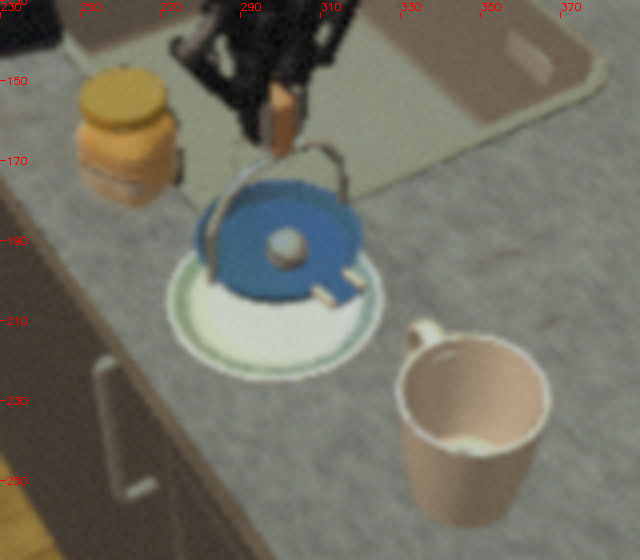

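View pics/w9c.png

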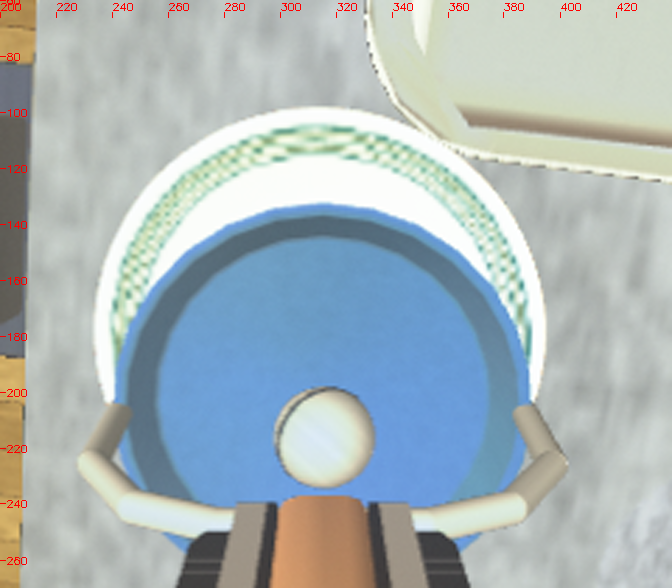

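View pics/t9c.png

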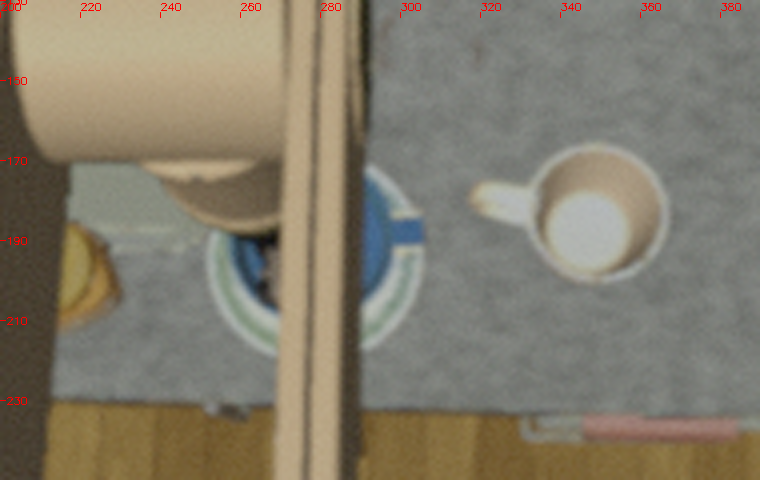

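Scene view: the dish is over the saucer, the ball is at about (301,192), and the lip (about (314,202)) points at the cup. Top view: the lip tip at (304,188) and the mouth centre at (349,183) are nearly in line. Wrist view: the ball is at (315.5,216), on the centre line, and the dish and saucer share the same columns.

Run:
```python
from h import *
np.set_printoptions(precision=1,suppress=True)
from scipy.optimize import least_squares
W=load('w9');S=load('s9');T=load('t9')
z0=185.8-227.3+94
def circ(s,pts,z,R0):
    P=np.array([at_z(s,*p,z)[:2] for p in pts]); 
    q=least_squares(lambda c:np.hypot(*(P-c).T)-R0,P.mean(0)); return q.x,q.fun
k=2.8; w=lambda x,y:(200+x/k,60+y/k)
print('z0',z0)
print('saucer W',circ(W,[w(94,330),w(546,330),w(320,107),w(160,170),w(480,170)],15,75))
print('saucer S',circ(S,[(271.5,205),(326,205),(298.5,225)],15,75))
print('saucer T0',circ(load('top0'),[(252,193.5),(305.8,193.5),(279,167.5),(278.5,221)],15,75))
print('dish W rim',circ(W,[w(114,400),w(530,400),w(322,203),w(190,258),w(455,258)],z0+26,56))
print('ball W',at_z(W,*w(325,437),z0+18),'S',at_z(S,301.5,192,z0+18))
print('lip T',at_z(T,305.5,188,z0+26),'S',at_z(S,314,202,z0+26))
print('cup T',at_z(T,349.5,183,96),'S',at_z(S,348.5,228,96), 'jar S',at_z(S,260.5,153.5,90))
x=r.sense();print(x['tool_pos'])
```

```text
z0 52.5
saucer W (array([463.2,  69.3]), array([-0.6, -0.6, -0.2,  0.1,  0.2]))
saucer S (array([461.4,  68.4]), array([-0.1, -0.1,  0. ]))
saucer T0 (array([463.5,  67.6]), array([0.2, 0.2, 0.5, 0.6]))
dish W rim (array([464.7,  62. ]), array([-1. , -1. ,  1.6, -0.9, -0.8]))
ball W [466.2  56.1  70.5] S [463.9  56.7  70.5]
lip T [471.7  -8.2  78.5] S [468.1   2.7  78.5]
cup T [ 485.1 -121.8   96. ] S [ 482.2 -123.3   96. ] jar S [435.9 232.8  90. ]
[463.8  67.2 185.8]
```

>>> drive_tool([
  [[0,0,0],0],
  [[0,0,0],0],
  [[0,0,0],0],
  [[0,0,0],0],
  [[0,0,0],0],
  [[0,0,0],0],
  [[0,0,0],0],
  [[0,0,0],0],
])

```text
time: 14.33
tool_pos: [463.7, 67.1, 185.8]
tcp_rot: [-180.0, 0.0, 96.5]
ft_force: [-0.2, 0.2, -3.4]
finger_gap: 15.2
```

Run:
```python
from h import *
np.set_printoptions(precision=1,suppress=True)
W0=load('w9');W=save('wrist','w10')
x=r.sense(); print(x['time'],x['tool_pos'],x['ft_force'],x['finger_gap'])
a=W0['pixels'][185:250,270:360].astype(int);b=W['pixels'][185:250,270:360].astype(int)
print('mean diff',abs(a-b).mean(),abs(a-b).max())
cv2.imwrite('pics/w10c.png',cv2.resize(W['pixels'][60:270,200:440][:,:,::-1],None,fx=2.8,fy=2.8,interpolation=cv2.INTER_CUBIC))
```

```text
14.3833 [463.8  67.2 185.8] [ 0.  -0.6 -2.7] 15.263914620917665
mean diff 0.6533903133903134 19
```

View pics/w10c.png

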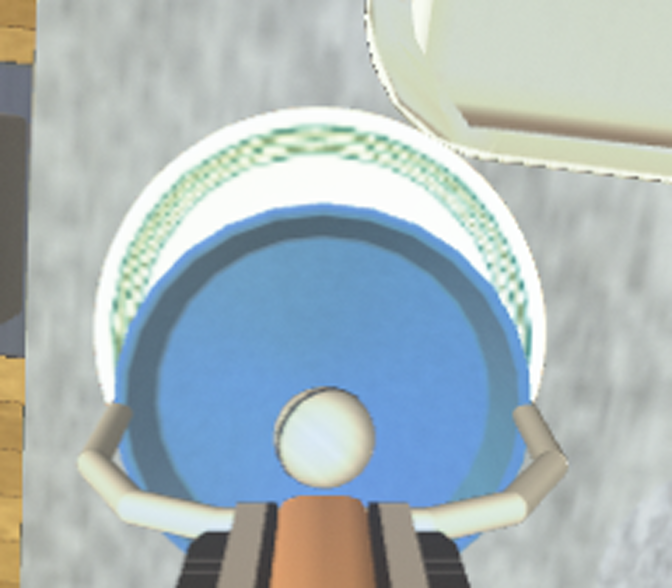

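The ball hasn't moved (the picture difference is only noise), and the dish is still held and steady. I'm handing in.

```bash
python3 -c "
from bench import r
print(r.hand_in())"
```

```text
the job is handed in; nothing more can be done
None
```

I lifted the dish off the hook by its grip and carried it past the cup. I turned it about +110° so its lip points at the cup, and handed in holding it still over the saucer. The hand-in gave no verdict, so what follows comes from my last camera and arm readings.

| Check | Last reading | Limit |
|---|---|---|
| Dish centre to saucer centre | about 2–7 mm | 30 mm |
| Underside above worktop | about 52 mm | 22–130 mm |
| Lip line past the middle of the cup mouth | about 2–4 mm | 40 mm |
| Ball from dish centre | about 6–11 mm | 18 mm |

- **Hold:** The tool was vertical and still, with the grip at 15.3 mm and a load of about 2.7 N, which fits the dish plus ball. The dish looked level, but I didn't measure its tilt.
- **Ball:** It was at rest; two pictures about 0.7 s apart showed no movement. It drifted towards the lip during the carry.
- **Cup, jar and saucer:** None had moved in the pictures.
- **Disagreement:** The dish's rim in the wrist picture put its centre about 5 mm nearer the lip than the tool position did. The ranges for dish centre and ball cover both.
- **Slip:** While lowering I briefly went about 7 mm too far in y and 12 mm too low. The underside was at about 41 mm, still clear of the saucer, and I corrected it.

The run took about 14.4 s of the 51 s allowed.

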